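# Snug the filler plug of the incubator's humidifier

### The arm

A 7-joint arm with a two-finger parallel gripper is mounted at the origin on the work surface. World frame = base frame: x ahead of the robot, y to its left, z up, the work surface at z = 0. Lengths are in mm, angles in rad, forces in N, time in s.
With the tool pointing down it reaches from about 400 to 875 mm from the base axis. Payload 4.4 kg.
Tool frame: the origin (TCP) lies midway between the tips of the shut fingers; the grasp point (between the pads) lies 19 mm behind it; z points along the fingers, y is the line along which they close (so a half turn about z gives the same grasp; the last joint's range is limited). The gripper opens to 85 mm and grips with 20 to 120 N. Pads are 22 mm wide; open, the fingers measure 114 mm over their backs; the gripper's body (76 mm by 85 mm) begins 54 mm behind the grasp point. The pads swing forward as they close: fully open they stand 13 mm farther back than shut.
Start: joints at [1.103, 0.628, 0.038, 1.517, -0.027, 0.996, -0.02], TCP at [254.228, -598.236, 211.013] pointing down, gripper open.
Joint ranges: [-3.06, 3.06], [-0.37, 2.12], [-1.25, 1.32], [0.18, 2.47], [-1.1, 4.24], [0.23, 1.98], [-2.94, 2.94]. Speed limits (rad/s): [2.57, 2.57, 3.14, 3.14, 3.14, 3.14, 3.14].

### API

Orientations are given as [roll, pitch, yaw] about the fixed x, y, z axes, in that order (R = Rz(yaw) Ry(pitch) Rx(roll)).
In Python, from cell import ctrl gives the robot as it stands.
- The arm moves only by the shell command python3 -m handwheel 'ROWS'. ROWS is JSON, a list of rows, each a list of 3 entries, a list of its own where there are three numbers: the turn, a rotation vector about the tool's x, y, z in degrees, then the shift along the tool's x, y, z in m, then the closure, from 0 (fully open) to 1 (shut). A call has 1 to 5 rows; each row shifts and turns the commanded pose from where the row before left it, along the tool's axes as they then stand; what a row does not reach is not made up. A row lasts 1/12 s, in which the tool goes at most 41.7 mm and 7.16 degrees, less where a joint would pass 70% of its speed; a pose out of reach is approached as far as the arm can. A call is refused whole if a number of a shift passes 0.0417 or a number of a turn 7.16, either way. A call with a gripper value outside its range is refused whole. The fingers move at their own pace and stop on an object; the grip force is fixed at half the most. Time passes only in rows, so rows that do not move let the fingers close. It gives the time, the measured TCP pose, the force, the opening and the grip force at its end, in the units of the state.
- ctrl.read_state(): the state, without advancing time (a new reading comes with each control period).
- ctrl.get_image(name): name is "scene" or "top"; returns a dict with "pixels" (384x512x3 uint8, red, green, blue), "fx", "fy", "cx", "cy" (pixels), "pose" (4x4, takes a point from camera to world coordinates). Camera axes: x right, y up, looking along -z (the intrinsics and any distortion apply to the point x, -y, -z); pixel columns grow to the right and rows downward; lengths in mm; the calibration is good to about 2 mm. A picture is of the moment at which its call begins. There is no depth.
- ctrl.finish_job(): hands the job in; it is judged then, once.
The state is a dict: "clock": time; "qpos": joint angles; "qd": joint speeds; "tau": joint torques, N m; "eef_pos": TCP position; "tool_rot": TCP orientation; "force": force on the tool from outside, world axes, zero at the start; "torque": the same for the moment, N m; "width": finger opening in mm; "gripper_force": force on a finger pad.
Only numpy, scipy, OpenCV 4.12 (cv2) and the standard library are available. Lean on these libraries where they do the work, as an engineer would, in place of code of your own. Each camera call takes 0.05 s, during which the arm holds its last target. There are 200 camera calls.

### The job

The humidifier reservoir with the round sight glass on its lid has just been topped up, but its bar-headed filler plug is still loose. Turn that plug clockwise until its taper bites and it is snug, without forcing it, and let go. Leave the plug of the other reservoir as it is.

Things in the scene. Friction and masses are not known exactly. Their poses are not given: they have to be found in the camera images.
- plug_grip (a point): Point to grip on the loose filler plug, on its vertical turning axis. Plain steel; its head is an upright flat bar 46 mm long (x here), 12 mm thick (y), 36 mm tall on a round collar 40 mm across. The point lies 12 mm below the bar's top, 24 mm above the collar and 44 mm above the lid. It turns in place, without visibly sinking; clockwise from above tightens.
- wet_tank: Reservoir of that plug: white box fixed to the bench, 180 (x) x 130 (y) x 75 mm, metal lid. Origin: middle of its underside, z up. The plug stands on the lid at x = -35 mm, y = 0; at x = +45, y = +18 is a round sight glass 52 mm across; a small vent cap at x = +60, y = -45. Nothing but the plug rises over 15 mm above the lid.
- bite (a joint): Rad the filler plug was turned past where its taper bites; 0 while it runs easily (0.2 N m) for the first 10 to 55 degrees, different each time and not visible. Past that it takes 0.4 N m, plus 0.1 per 0.1 rad. It stays where left up to 0.40, from beyond springs back to 0.40. Snug: over 0.22 (0.62 N m; grip with 40 N or more); forced: 1.0 (1.4 N m). Felt at rest, it is less.
- dry_plug (a joint): Rad the other reservoir's plug has been turned, 0 at the start, clockwise positive. That reservoir and plug look the same and are fixed to the bench on the robot's other side, but its lid has a square 52 mm plate in place of the round sight glass. The plug is already tight; 0.5 N m would turn it.
Mind the look-alikes: they are no part of the job. Leave any pink or purple look-alike of the wet_tank alone. What is shaped like the part that bears dry_plug but pink is not meant.

How it is judged:
By the outcome, as a careful person would: the job done as asked, in the order asked, and still so for the second after the job is handed in, with the robot touching nothing.
It also fails if it takes over 42 s, if anything falls off the work surface, if the arm or the gripper's body presses on something with over 40 N, if the wrist force passes 120 N, or if a joint passes its speed limit or range.

## Working session

There is one attempt and no reset: what is moved stays moved. The work goes in short steps, Python scripts to look and compute and a shell command to move; the robot and the scene stay as the last step left them, time stands still between calls to the robot, and variables do not carry over. Pictures are saved under pics/ and viewed, at most 10 in all, crops included, and the job is handed in when it is done.

```bash
mkdir -p pics; python3 - <<'E'
from cell import ctrl
import cv2,numpy as np
for n in("scene","top"):
    i=ctrl.get_image(n);cv2.imwrite(f"pics/{n}0.png",i["pixels"][:,:,::-1])
    print(n,i["fx"],i["fy"],i["cx"],i["cy"],[k for k in i],np.round(i["pose"],3).tolist())
    np.savez(f"{n}0.npz",**{k:np.array(v) for k,v in i.items()})
s=ctrl.read_state();print(s)
E
```

```text
scene 386.02161790592766 386.02161790592766 245.19104677016193 188.195500474593 ['pixels', 'fx', 'fy', 'cx', 'cy', 'pose'] [[0.761, -0.373, 0.531, 1016.04], [0.649, 0.433, -0.626, -922.681], [0.004, 0.821, 0.571, 749.299], [0.0, 0.0, 0.0, 1.0]]
top 487.6685838342785 487.6685838342785 260.4538270995706 193.82307540950157 ['pixels', 'fx', 'fy', 'cx', 'cy', 'pose'] [[-0.078, 0.976, -0.202, 83.927], [-0.997, -0.078, 0.01, -197.553], [-0.006, 0.202, 0.979, 1793.956], [0.0, 0.0, 0.0, 1.0]]
{'clock': 0.1, 'qpos': array([ 1.10319115,  0.62922266,  0.0384421 ,  1.51826941, -0.02704641,
        0.99628693, -0.0200124 ]), 'qd': array([ 0.0004511 , -0.00267071,  0.00209183, -0.00322839, -0.00101542,
        0.0002083 , -0.00021039]), 'tau': array([ 2.00602692e-03, -5.64532614e+01,  1.23003434e+00, -1.93972760e+01,
        1.12286760e-02,  5.28804536e-03, -1.41543387e-05]), 'eef_pos': array([ 254.0152954 , -597.67277695,  210.20062551]), 'tool_rot': array([-3.13992335e+00, -2.54214029e-05,  4.01769617e-01]), 'force': array([0.80597477, 0.25771039, 0.68279302]), 'torque': array([-0.01426838, -0.01107824,  0.01317455]), 'gripper_force': 0.0, 'width': 85.31360633153938}
```

View pics/top0.png

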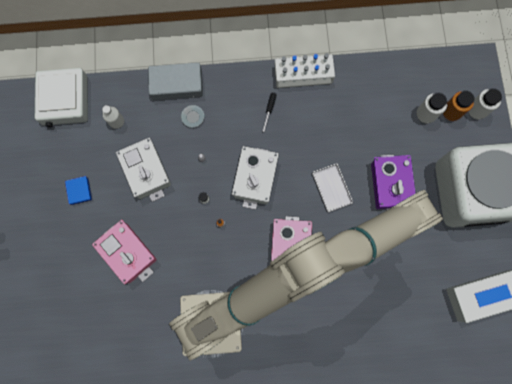

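View pics/scene0.png

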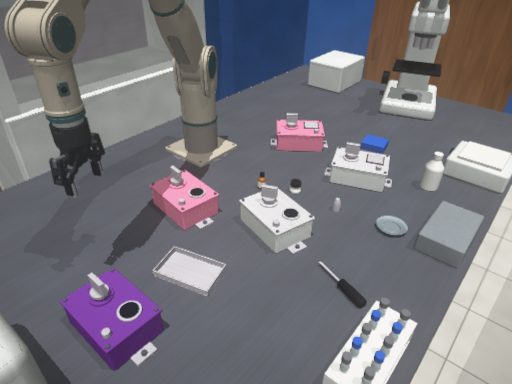

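Candidates (top px / scene px):
- White tank with round glass: (255,175) / (277,218).
- White tank with square plate: (143,168) / (360,168).
- Pink tank with square plate: (124,250) / (300,135).
- Pink tank with round glass: (291,240) / (185,198).
- Purple tank with round glass: (394,182) / (113,315).

By the description I choose the white one with the round glass. I'll check it in one close crop.

```bash
python3 - <<'E'
import cv2,numpy as np
a=cv2.imread("pics/top0.png")[140:215,220:290];b=cv2.imread("pics/scene0.png")[175:255,230:320]
a=cv2.resize(a,None,fx=5.6,fy=5.6,interpolation=cv2.INTER_CUBIC)[:420,:392];b=cv2.resize(b,None,fx=4.5,fy=4.5,interpolation=cv2.INTER_CUBIC)
o=np.zeros((420,800,3),np.uint8);o[:a.shape[0],:a.shape[1]]=a;o[:360,395:800]=b
cv2.imwrite("pics/crop.png",o)
E
```

```text
(no output)
```

View pics/crop.png

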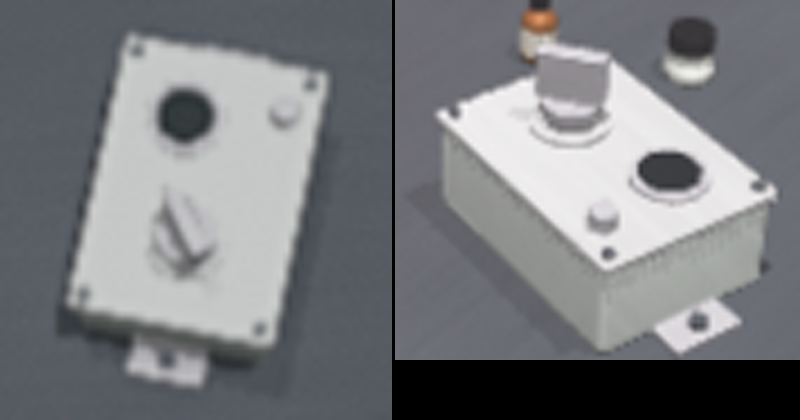

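The crop shows the white tank with its round glass at top px (252.5,160), vent at (270.5,160) and plug bar near (253,180), so the choice holds. Next I fit its pose from both views.

```bash
cat > h.py <<'E'
import numpy as np,cv2
from scipy.optimize import least_squares
C={n:np.load(f"{n}0.npz") for n in("top","scene")}
def proj(n,P,pose=None):
    c=C[n];M=np.linalg.inv(c["pose"]);q=(M[:3,:3]@np.atleast_2d(P).T).T+M[:3,3]
    return np.c_[c["cx"]+c["fx"]*q[:,0]/-q[:,2],c["cy"]+c["fy"]*-q[:,1]/-q[:,2]]
def tank(p,L):
    L=np.atleast_2d(np.array(L,float));c,s=np.cos(p[2]),np.sin(p[2])
    return np.c_[p[0]+c*L[:,0]-s*L[:,1],p[1]+s*L[:,0]+c*L[:,1],L[:,2]]
def bar(p,a,z=131,w=6):
    g=tank(p,[[-35,0,0]])[0];c,s=np.cos(a),np.sin(a)
    return np.array([[g[0]+c*x-s*y,g[1]+s*x+c*y,z] for x,y in((-23,-w),(23,-w),(23,w),(-23,w))])
E
python3 - <<'E'
from h import *
T=lambda x,y:((x+.5)/5.6-.5+220,(y+.5)/5.6-.5+140)
S=lambda x,y:((x-395+.5)/4.5-.5+230,(y+.5)/4.5-.5+175)
L=[[90,65,75],[90,-65,75],[-90,-65,75],[-90,65,75],[45,18,76]]
t=np.array([T(*q) for q in((130,35),(328,72),(272,342),(70,303),(185,115))])
s=np.array([S(*q) for q in((775,193),(607,270),(440,115),(669,172))]);Ls=[L[0],L[1],L[2],L[4]]
f=lambda p:np.r_[(proj("top",tank(p,L))-t).ravel(),(proj("scene",tank(p,Ls))-s).ravel()]
r=least_squares(f,[500,-200,0],x_scale=[10,10,.1]);p=r.x
print("pose",p,"res px",np.round(r.fun.reshape(-1,2),1).tolist(),"grip",tank(p,[[-35,0,119]]))
e=np.array([S(538,47),S(610,57)])
def best(a):
    q=proj("scene",bar(p,a,w=0)[:2]); return (q-e).ravel()
for a0 in(-1,0,1):
    b=least_squares(lambda a:best(a[0]),[a0]);print(b.x,b.cost,b.fun)
    a=b.x[0]
a=min((least_squares(lambda a:best(a[0]),[z]) for z in(-1,0,1,2)),key=lambda b:b.cost).x[0]
print("bar yaw",a,np.degrees(a))
ims=[]
for n,(x0,y0,w,h) in{"top":(225,140,60,70),"scene":(232,175,90,80)}.items():
    k=6 if n=="top" else 4.8
    im=C[n]["pixels"][y0:y0+h,x0:x0+w,::-1];im=cv2.resize(im,None,fx=k,fy=k,interpolation=cv2.INTER_CUBIC)
    for P,col in((tank(p,L[:4]),(0,0,255)),(bar(p,a),(0,200,0)),(tank(p,[L[4]]),(255,255,0))):
        q=((proj(n,P)-[x0,y0]+.5)*k).astype(int);cv2.polylines(im,[q.reshape(-1,1,2)],True,col,1 if len(q)>1 else 4)
    ims.append(np.pad(im,((0,430-im.shape[0]),(0,0),(0,0))))
cv2.imwrite("pics/fit.png",np.hstack(ims)[:,:800])
E
```

```text
pose [ 5.18305678e+02 -2.02445237e+02 -2.77287022e-01] res px [[-0.0, -0.0], [-0.6, 0.0], [-0.2, -0.9], [0.5, -0.9], [0.2, -0.4], [-0.2, -1.0], [-0.3, -0.8], [-0.6, -0.6], [-0.2, 0.8]] grip [[ 484.64262007 -192.86408123  119.        ]]
[0.46397391] 0.42821373831451487 [-0.55426808 -0.34518104 -0.57536668 -0.31467062]
[0.46397391] 0.42821373831451487 [-0.55426808 -0.34518104 -0.57536668 -0.31467062]
[0.46397395] 0.42821373831446485 [-0.55426814 -0.34518088 -0.57536663 -0.31467079]
bar yaw 0.46397395740042846 26.5837495630272
```

View pics/fit.png

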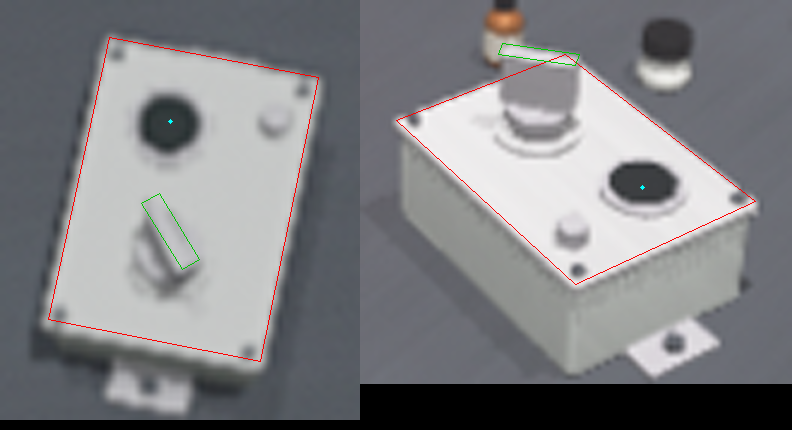

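The fit residuals are under 1 px. The grip point is about (484,-193,119) at 521 mm radius, so it is reachable, and the bar yaw is about 26.6° while the tool is at 23°. I'll go above it now.

```bash
python3 -m handwheel '[[[0,0,0],[0.03,-0.0228,0],0],[[0,0,0],[0.03,-0.0228,0],0],[[0,0,0],[0.03,-0.0228,0],0],[[0,0,0],[0.03,-0.0228,0],0],[[0,0,0],[0.03,-0.0228,0],0]]'
python3 -m handwheel '[[[0,0,0],[0.03,-0.0228,0],0],[[0,0,0],[0.03,-0.0228,0],0],[[0,0,0],[0.03,-0.0228,0],0],[[0,0,0],[0.03,-0.0228,0],0],[[0,0,0],[0.03,-0.0228,0],0]]'
python3 -m handwheel '[[[0,0,-1.8],[0.02,-0.015,0],0],[[0,0,-1.8],[0.02,-0.015,0],0],[[0,0,0],[0,0,0],0],[[0,0,0],[0,0,0],0]]'
```

```text
clock: 0.52
eef_pos: [348.1, -432.8, 210.7]
tool_rot: [-3.141, 0.0, 0.401]
force: [0.9, 0.6, 0.4]
width: 85.2
gripper_force: 0.0
clock: 0.93
eef_pos: [441.5, -269.3, 210.8]
tool_rot: [-3.141, 0.0, 0.402]
force: [0.5, 0.0, 0.7]
width: 85.1
gripper_force: 0.0
clock: 1.27
eef_pos: [466.1, -225.8, 210.8]
tool_rot: [-3.141, 0.0, 0.468]
force: [-0.4, -0.4, -1.1]
width: 85.0
gripper_force: 0.0
```

```bash
python3 -m handwheel '[[[0,0,0],[0.0155,-0.0105,0.01],0],[[0,0,0],[0.0155,-0.0105,0.02],0],[[0,0,0],[0,0,0.03],0],[[0,0,0],[0,0,0],0],[[0,0,0],[0,0,0],0]]'
python3 - <<'E'
from cell import ctrl
import cv2,numpy as np
a=ctrl.get_image("scene")["pixels"][130:250,210:330,::-1];b=ctrl.get_image("top")["pixels"][140:215,215:290,::-1]
o=np.hstack([cv2.resize(a,(400,400),interpolation=2),cv2.resize(b,(400,400),interpolation=2)])
cv2.imwrite("pics/above.png",o)
E
```

```text
clock: 1.68
eef_pos: [481.9, -195.8, 150.1]
tool_rot: [-3.139, 0.004, 0.463]
force: [-1.0, -0.1, 0.7]
width: 85.4
gripper_force: 0.0
```

View pics/above.png

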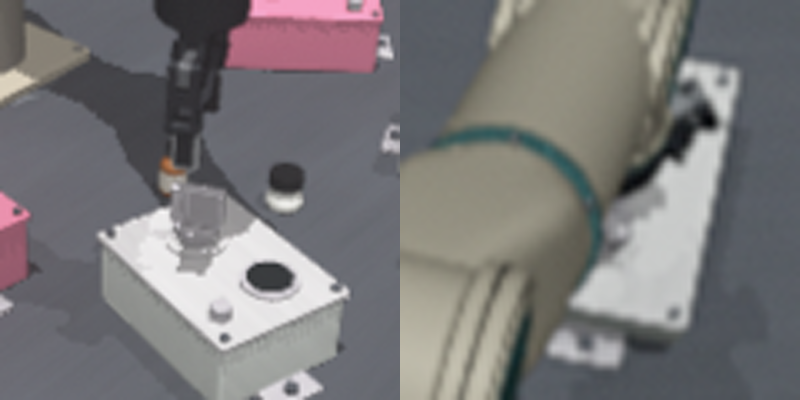

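The left panel shows the gripper straight over the bar (crop ~(200,205)) with the near finger at ~(182,140), consistent with the measurement. I'll descend and close.

```bash
python3 -m handwheel '[[[0,0,0],[0.003,-0.0015,0.01],0],[[0,0,0],[0,0,0.014],0],[[0,0,0],[0,0,0.014],0],[[0,0,0],[0,0,0.01],0],[[0,0,0],[0,0,0],0]]'
python3 -m handwheel '[[[0,0,0],[0,0,0],0.3],[[0,0,0],[0,0,0],0.5],[[0,0,0],[0,0,0],0.6],[[0,0,0],[0,0,0],0.7],[[0,0,0],[0,0,0],0.75]]'
python3 -c "
from cell import ctrl;print(ctrl.read_state())"
```

```text
clock: 2.2
eef_pos: [484.9, -192.0, 101.7]
tool_rot: [-3.14, 0.002, 0.464]
force: [-0.4, 0.4, -0.0]
width: 85.6
gripper_force: 0.0
clock: 2.62
eef_pos: [486.3, -192.2, 103.5]
tool_rot: [3.141, -0.001, 0.465]
force: [-0.2, -0.5, 0.6]
width: 25.4
gripper_force: 0.0
{'clock': 2.6167, 'qpos': array([ 0.32670176,  0.60333536, -0.0057785 ,  1.97350973,  0.00613475,
        0.56367725, -0.78945424]), 'qd': array([-0.00054624,  0.00391678, -0.00176476,  0.00246038,  0.0006858 ,
       -0.00076816, -0.00142881]), 'tau': array([ 1.16500325e-02, -4.80745625e+01,  6.15471583e-01, -1.23835391e+01,
        7.40199495e-03, -4.02366277e-03, -1.21012213e-04]), 'eef_pos': array([ 486.25560958, -192.23369254,  103.54581371]), 'tool_rot': array([ 3.14082407e+00, -7.68111114e-04,  4.64581066e-01]), 'force': array([-0.2089936 , -0.48553257,  0.55398382]), 'torque': array([ 0.02501315, -0.0190768 , -0.02384394]), 'gripper_force': 0.0, 'width': 25.389490121757177}
```

```bash
python3 -m handwheel '[[[0,0,0],[-0.001,0,0.001],0.82],[[0,0,0],[0,0,0],0.86],[[0,0,0],[0,0,0],0.9],[[0,0,0],[0,0,0],1],[[0,0,0],[0,0,0],1]]'
python3 -m handwheel '[[[0,0,0],[0,0,0],1],[[0,0,0],[0,0,0],1]]'
python3 -c "
from cell import ctrl;s=ctrl.read_state();print(s['torque'],s['force'],s['qpos'])"
```

```text
clock: 3.03
eef_pos: [484.3, -189.9, 102.4]
tool_rot: [-3.138, 0.0, 0.465]
force: [-2.7, 6.0, 6.7]
width: 10.1
gripper_force: 58.0
clock: 3.2
eef_pos: [484.3, -190.0, 102.4]
tool_rot: [-3.138, 0.0, 0.465]
force: [-2.8, 4.9, 7.1]
width: 10.0
gripper_force: 58.0
[ 1.26024026  0.49937913 -0.13524471] [-2.81145318  4.94783697  7.10206999] [ 0.32732829  0.60390708 -0.00841822  1.97760409  0.00422555  0.56269494
 -0.78862852]
```

```bash
python3 -m handwheel '[[[0,0,0],[0,-0.002,0],1],[[0,0,2],[0,0,0],1],[[0,0,2],[0,0,0],1],[[0,0,2],[0,0,0],1],[[0,0,2],[0,0,0],1]]'
cat > r.py <<'E'
from cell import ctrl
s=ctrl.read_state();print("Tz %.3f"%s['torque'][2],s['torque'].round(2),s['force'].round(1),"yaw %.3f"%s['tool_rot'][2],s['eef_pos'].round(1),"w %.1f"%s['width'],s['clock'])
E
python3 r.py
```

```text
clock: 3.62
eef_pos: [484.2, -190.0, 102.4]
tool_rot: [-3.141, -0.0, 0.323]
force: [-0.4, 3.6, 5.8]
width: 10.1
gripper_force: 58.8
Tz 0.210 [0.75 0.2  0.21] [-0.4  3.6  5.8] yaw 0.323 [ 484.2 -190.   102.4] w 10.1 3.6167
```

```bash
python3 -m handwheel '[[[0,0,2],[0,-0.001,0],1],[[0,0,2],[0,0,0],1],[[0,0,2],[0,0,0],1]]' >/dev/null; python3 r.py
python3 -m handwheel '[[[0,0,2],[0,0,0],1],[[0,0,2],[0,0,0],1],[[0,0,2],[0,0,0],1]]' >/dev/null; python3 r.py
```

```text
Tz 0.259 [0.26 0.08 0.26] [0.2 2.  5.6] yaw 0.217 [ 484.3 -190.   102.4] w 9.8 3.8667
Tz 0.233 [0.25 0.12 0.23] [-0.3  1.1  4.9] yaw 0.112 [ 484.2 -190.1  102.4] w 10.3 4.1167
```

```bash
python3 -m handwheel '[[[0,0,2],[0,0,0],1],[[0,0,2],[0,0,0],1],[[0,0,2],[0,0,0],1]]' >/dev/null; python3 r.py
python3 -m handwheel '[[[0,0,2],[0,0,0],1],[[0,0,2],[0,0,0],1],[[0,0,2],[0,0,0],1]]' >/dev/null; python3 r.py
```

```text
Tz 0.224 [0.2  0.19 0.22] [-0.8  1.7  4.7] yaw 0.008 [ 484.3 -190.2  102.4] w 10.2 4.3667
Tz 0.220 [0.16 0.1  0.22] [-0.4  1.1  5.6] yaw -0.097 [ 484.2 -190.4  102.4] w 10.0 4.6167
```

```bash
python3 -m handwheel '[[[0,0,2],[0,0,0],1],[[0,0,2],[0,0,0],1],[[0,0,2],[0,0,0],1]]' >/dev/null; python3 r.py
python3 -m handwheel '[[[0,0,2],[0,0,0],1],[[0,0,2],[0,0,0],1],[[0,0,2],[0,0,0],1]]' >/dev/null; python3 r.py
```

```text
Tz 0.238 [0.08 0.12 0.24] [ 0.3 -0.2  5.3] yaw -0.202 [ 484.2 -190.5  102.4] w 9.8 4.8667
Tz 0.527 [0.02 0.15 0.53] [-0.7  0.5  4.6] yaw -0.306 [ 484.2 -190.6  102.4] w 10.0 5.1167
```

```bash
for i in 1; do python3 -m handwheel '[[[0,0,2],[0,0,0],1],[[0,0,2],[0,0,0],1],[[0,0,2],[0,0,0],1]]' >/dev/null; python3 r.py; done
python3 -m handwheel '[[[0,0,2],[0,0,0],1],[[0,0,2],[0,0,0],1]]' >/dev/null; python3 r.py
```

```text
Tz 0.534 [-0.02  0.2   0.53] [0.1 0.2 5.1] yaw -0.410 [ 484.1 -190.7  102.4] w 9.7 5.3667
Tz 0.619 [-0.07  0.21  0.62] [-0.5 -0.8  5.5] yaw -0.480 [ 484.1 -190.8  102.4] w 9.9 5.5333
```

```bash
python3 -m handwheel '[[[0,0,2],[0,0,0],1],[[0,0,2],[0,0,0],1]]' >/dev/null; python3 r.py
python3 -m handwheel '[[[0,0,2],[0,0,0],1]]' >/dev/null; python3 r.py
```

```text
Tz 0.611 [-0.26 -0.11  0.61] [ 0.4 -0.3  5.1] yaw -0.550 [ 484.7 -191.1  102.5] w 9.9 5.7
Tz 0.658 [-0.55 -0.08  0.66] [ 0.4 -1.5  4.5] yaw -0.585 [ 484.6 -191.1  102.5] w 10.0 5.7833
```

```bash
python3 -m handwheel '[[[0,0,2],[0,0,0],1],[[0,0,1.5],[0,0,0],1]]' >/dev/null; python3 r.py; python3 -m handwheel '[[[0,0,0],[0,0,0],1],[[0,0,0],[0,0,0],1]]' >/dev/null; python3 r.py
```

```text
Tz 0.755 [-0.63 -0.09  0.75] [ 0.6 -1.9  4.9] yaw -0.646 [ 484.5 -191.1  102.5] w 10.0 5.95
Tz 0.638 [-0.64 -0.08  0.64] [ 1.5 -2.4  5.4] yaw -0.645 [ 484.6 -191.1  102.5] w 10.1 6.1167
```

Torque ran at 0.2 N·m, stepped up at the bite, then reached about 0.75 N·m moving, which means roughly 0.35 rad past the bite. That is snug and far from forced, so I'll release and lift.

```bash
python3 -m handwheel '[[[0,0,0],[0,0,0],0.8],[[0,0,0],[0,0,0],0.6],[[0,0,0],[0,0,0],0.3],[[0,0,0],[0,0,0],0],[[0,0,0],[0,0,0],0]]'
python3 -m handwheel '[[[0,0,0],[0,0,0],0],[[0,0,0],[0,0,0],0],[[0,0,0],[0,0,-0.015],0],[[0,0,0],[0,0,-0.03],0],[[0,0,0],[0,0,-0.04],0]]'
python3 -m handwheel '[[[0,0,0],[0,0,-0.04],0],[[0,0,0],[0,0.03,-0.01],0],[[0,0,0],[0,0.035,0],0],[[0,0,0],[0,0.035,0],0],[[0,0,0],[0,0.035,0],0]]'
python3 -m handwheel '[[[0,0,0],[0,0.035,0],0],[[0,0,0],[0,0.03,0],0],[[0,0,0],[0,0,0],0],[[0,0,0],[0,0,0],0]]'
python3 - <<'E'
from cell import ctrl
from h import *
S=ctrl.get_image("scene")["pixels"];Tp=ctrl.get_image("top")["pixels"]
p=[518.3,-202.4,-.277];ims=[]
for n,I,(x0,y0,w,h),k in(("top",Tp,(225,140,60,70),6),("scene",S,(232,175,90,80),4.8)):
    im=cv2.resize(np.ascontiguousarray(I[y0:y0+h,x0:x0+w,::-1]),None,fx=k,fy=k,interpolation=2)
    q=((proj(n,bar(p,-.645))-[x0,y0]+.5)*k).astype(int);cv2.polylines(im,[q.reshape(-1,1,2)],True,(0,200,0),1)
    ims.append(np.pad(im,((0,430-im.shape[0]),(0,0),(0,0))))
cv2.imwrite("pics/after.png",np.hstack(ims)[:,:800])
E
```

```text
clock: 6.53
eef_pos: [483.4, -189.5, 101.7]
tool_rot: [3.142, 0.001, -0.644]
force: [0.1, -0.2, 0.4]
width: 64.8
gripper_force: 0.0
clock: 6.95
eef_pos: [481.7, -188.9, 185.8]
tool_rot: [3.139, 0.006, -0.644]
force: [0.4, 0.5, -0.2]
width: 85.0
gripper_force: 0.0
clock: 7.37
eef_pos: [402.0, -298.5, 237.6]
tool_rot: [-3.141, -0.001, -0.643]
force: [-0.2, -0.2, -0.6]
width: 85.3
gripper_force: 0.0
clock: 7.7
eef_pos: [362.2, -351.3, 237.2]
tool_rot: [3.141, -0.0, -0.648]
force: [0.2, 0.6, -0.1]
width: 85.5
gripper_force: 0.0
```

View pics/after.png

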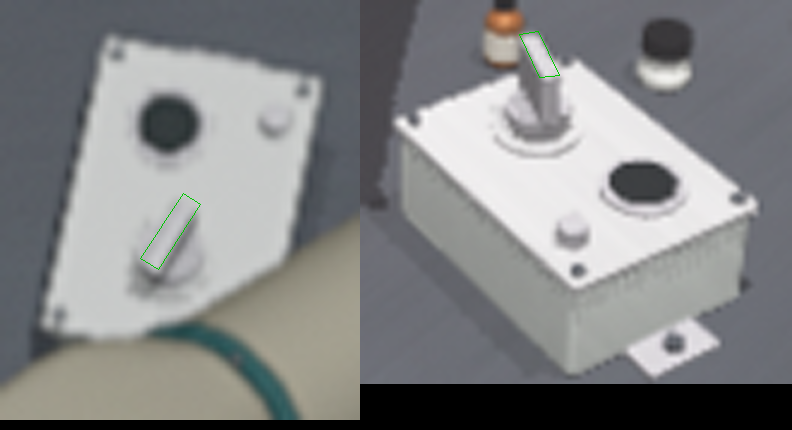

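The bar now lies where the gripper left it (yaw about -37°, outlines match in both views), so it did not slip or spring back visibly. The robot is clear, so I'm handing in.

```bash
python3 -c "
from cell import ctrl;print(ctrl.finish_job())"
```

```text
the job is handed in; nothing more can be done
None
```

The loose plug on the white round-glass reservoir was turned clockwise about 64° until snug, roughly 0.35 rad past the bite at about 0.75 N·m, then released; the other reservoir's plug was never approached, and the job was handed in at about 8 s.

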